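Fit the retaining ring to the rotator spindle

TASK

Take the red-handled ring pliers from their rest, put their two pins between the ears of the brass retaining ring that sits on the tapered top of the rotator's spindle, and squeeze to spread the ring. Slide the spread ring down the spindle until it rests on the blue boss, let it close into the groove there, and put the pliers back on their rest. Leave the other things on the bench where they are.

Things in the scene. Friction and masses are not known exactly. Their poses are not given: they have to be found in the camera images.
- pliers_grip (a point): Ring pliers with red handles, about 0.16 kg, lying level on the rest. Point midway between the two round grip lobes, half-way up; +x along the tool to its tips, +z up. Lobes: upright cylinders 20 mm thick, 17 mm tall; grip from above, fingers closing along y: 64 mm over both at rest, 40 mm at the stop. Frame's underside 14 mm below; handles reach 46 mm behind; balance 5 mm ahead.
- pliers_pivot (a point): Middle of the pliers' dark frame between its two lever pivots, 42 mm ahead of pliers_grip, at the frame's underside. A spring pushes the lobes apart: they begin to yield at 10 N and need 13 N at the stop; the ring adds up to 9 N, so 25 to 30 N squeezes to the stop. Carry with 6 to 9 N (or 1 mm of squeeze): each pin moves out 1.4 times as far as its lobe moves in.
- pliers_tip (a point): On the pliers' frame, midway between the two pins, 102 mm ahead (+x) of pliers_grip and 25 mm below it. The pins are upright steel rods 5 mm thick hanging from the jaws: lower ends 5 mm below this point; from 5 mm above it they thicken to 9 mm, a shoulder that bears on the ears' tops and pushes the ring down. Pin centres lie 4 mm to either side (y) at rest, 21 mm at the stop.
- pliers_l (a joint): Angle of the left pliers lever (the right one mirrors it): 0 at rest, pins together; 0.285 rad at the stop, pins spread.
- ring_center (a point): Centre of the brass retaining ring, half-way up its 6 mm thickness; inner radius 12.5 mm relaxed, outer 17.5. Its -x axis points to the gap with two ears, z up. Two arms are hinged in the back (+x) and sprung shut. Spread fully, it passes over the spindle when this point is 3 to 5.5 mm beyond the spindle's axis along the ring's +x, so move the pliers about 4 mm forward after squeezing.
- ring_gap (a point): On the ring's gap line, 23 mm from its centre (ring x = -23 mm), half-way up: where to put the middle between the pins, from above. Each ear has a pocket open to the gap from ring x = -30 (hooked end) to -18 mm, floor 12 mm from the gap line; the hooks leave 19 mm between them. As the arms swing out the ears also move about 4 mm towards +x. Friction holds the ring on the spread pins.
- ring_l (a joint): Angle of the left arm of the ring (the right one mirrors it): 0 relaxed, 0.3 to 0.37 rad when spread to the pliers' stop; it needs more than 0.25 to pass the spindle.
- hub_seat (a point): Centre of the flat top of the blue boss (radius 20 mm, 17 mm tall, on an aluminium carousel of radius 52 mm) of the fixed white rotator, 120 mm square. The groove runs from here to 8.5 mm up (radius 12 mm). The ring belongs in it, lying on the boss, its middle 3 mm above this point. Down there the spread ring can be drawn back until centred before it is let close.
- spindle_top (a point): Top of the steel spindle, 31 mm above hub_seat on the same upright axis, radius 10.5 mm. The taper widens to radius 14.5 mm 12 mm below this point; the spindle keeps that radius down to the groove. The ring starts on the taper, its middle about 3 mm below this point.
- rest_grip (a point): On the fixed black tool rest: where pliers_grip lies when the pliers are on the rest (same axes). The rest's rib is 24 mm wide and 44 mm tall, so fingers have room beside it down to 50 mm below this point; the pliers' frame lies on it between 4 mm lips with 1 to 3 mm of play. Right of y = -0.1 m, beyond x = 0.45 m, stands tall equipment: keep clear.
- screwdriver: Screwdriver with a red handle, 195 mm long, lying on the bench. Bystander.
- amber_vial: Small amber vial with a black cap, 28 mm across and 64 mm high. Bystander.
- bench_timer: White bench timer, 66 mm square and 20 mm high. Bystander.
There are look-alikes about, which are no part of the job. Of the things shaped like the part that bears ring_center, the brass one is meant.

How it is judged:
By the outcome, as a careful person would: the job done as asked, in the order asked, and still so for the second after the job is handed in, with the robot touching nothing.
It also fails if it takes over 62 s, if anything falls off the work surface, if the arm or the gripper's body presses on something with over 40 N, if the wrist force passes 120 N, or if a joint passes its speed limit or range.

ROBOT

A 6-joint arm with a two-finger parallel gripper is mounted at the origin on a cart in front of the work surface, level with it; the furniture and walls round the work are solid. World frame = base frame: x ahead of the robot, y to its left, z up, the work surface at z = 0. Lengths are in mm, angles in degrees, forces in N, time in s.
With the tool pointing down it reaches from about 350 to 850 mm from the base axis. Payload 8.1 kg.
Tool frame: the origin (TCP) lies midway between the tips of the shut fingers; the grasp point (between the pads) lies 19 mm behind it (r.pinch_z is the distance from the TCP to the grasp point, in mm); z points along the fingers, y is the line along which they close (so a half turn about z gives the same grasp; the last joint's range is limited). The gripper opens to 85 mm and grips with 20 to 120 N. Pads are 22 mm wide; open, the fingers measure 114 mm over their backs; the gripper's body (76 mm by 85 mm) begins 54 mm behind the grasp point. The pads swing forward as they close: fully open they stand 13 mm farther back than shut.
Start: joints at [-75.711, 7.471, 85.268, -0, 87.261, -4.893], TCP at [197.168, -566.683, 231.292] pointing down, gripper open.
Joint ranges: [-169.43, 169.43], [-51.17, 129.36], [1.28, 143.12], [-76.62, 256.62], [0, 156.53], [-152.29, 152.29]. Speed limits (degrees/s): [136.94, 136.94, 159.86, 180, 180, 180].

INTERFACE

Orientations are given as [roll, pitch, yaw] about the fixed x, y, z axes, in that order (R = Rz(yaw) Ry(pitch) Rx(roll)).
In Python, from bench import sensors, optics, job, r gives the robot as it stands.
- The arm moves only by the tool play_rows, never from a script. Its argument "motion" is a list that holds one entry, the list of rows, each a list of 6 numbers: the shift along the tool's x, y, z in cm, then the turn, a rotation vector about the tool's x, y, z in degrees. In form: [[[x, y, z, ax, ay, az], ...]]. A call has 1 to 5 rows; each row is the pose to reach, as a shift and turn from the pose commanded when the call began, along the tool's axes at that moment; what a row does not reach only later rows make up. A row lasts 1/10 s, in which the tool goes at most 50 mm and 8.59 degrees, less where a joint would pass 70% of its speed; a pose out of reach is approached as far as the arm can. A call with a gripper value outside its range is refused whole. "jaw" is the opening, from 0 (shut) to 1 (fully open), set as the call begins (left out, the last holds). The fingers move at their own pace and stop on an object; "squeeze" is the grip in N (left out, the last holds). Time passes only in rows, so rows that repeat a pose let the fingers close. It gives the time, the measured TCP pose, the force, the opening and the grip force at its end, in the units of the state.
- sensors.sense(): the state, without advancing time (a new reading comes with each control period).
- optics.snapshot(name): name is "scene" or "top" or "wrist"; returns a dict with "pixels" (420x560x3 uint8, red, green, blue), "mtx" (3x3 intrinsics, pixels), "R" (3x3) and "t" (3): a world point X has camera coordinates R X + t; the wrist camera has in their place "T_tool_cam" (4x4, takes a point from camera to tool coordinates, whose origin is the TCP and whose axes are the flange's). Camera axes: x right, y down, z forward; pixel columns grow to the right and rows downward; lengths in mm; the calibration is good to about 2 mm. A picture is of the moment at which its call begins: read the wrist's pose just before it. There is no depth.
- job.hand_in(): hands the job in; it is judged then, once.
The state is a dict: "time": time; "joint_pos": joint angles; "qd": joint speeds; "joint_efforts": joint torques, N m; "tool_pos": TCP position; "tcp_rot": TCP orientation; "ft_force": force on the tool from outside, world axes, zero at the start; "wrist_torque": the same for the moment, N m; "finger_gap": finger opening in mm; "grip_force": force on a finger pad.
Only numpy, scipy, OpenCV 4.12 (cv2) and the standard library are available. Lean on these libraries where they do the work, as an engineer would, in place of code of your own. Each camera call takes 0.05 s, during which the arm holds its last target. There are 200 camera calls.

## Working session

There is one attempt and no reset: what is moved stays moved. The work goes in short steps, Python scripts to look and compute and a tool call to move; the robot and the scene stay as the last step left them, time stands still between calls to the robot, and variables do not carry over. Pictures are saved under pics/ and viewed, at most 10 in all, crops included, and the job is handed in when it is done.

Besides the shell and the picture viewer there is one more tool, called after "Request:" as name([rows], argument=value, ...), one row to a line, values as JSON. play_rows: Moves the arm, as the interface text tells. Its arguments: {"type":"object","properties":{"motion":{"type":"array","items":{"type":"array","items":{"type":"array","items":{"type":"number"}}}},"jaw":{"type":"number"},"squeeze":{"type":"number"}},"required":["motion"]}

```bash
ls; mkdir -p pics; python3 - <<'E'
from bench import sensors, optics, job, r
import cv2
s=sensors.sense();print(s, r.pinch_z)
for n in ("scene","top"):
    d=optics.snapshot(n);cv2.imwrite(f"pics/{n}0.png",d["pixels"][:,:,::-1]);print(n,d["mtx"],d["R"],d["t"])
E
```

```text
pics
{'time': 0.0, 'joint_pos': array([-7.57102820e+01,  7.51480848e+00,  8.53305741e+01, -7.21068804e-04,
        8.72600843e+01, -4.89383438e+00]), 'qd': array([-0.054921  , -0.03756462,  0.00015746,  0.05439434,  0.03047812,
       -0.00559303]), 'joint_efforts': array([-4.43241288e-04, -5.69407010e+01, -5.00543618e+01, -2.81649436e-04,
        1.51442410e-02, -7.92522570e-06]), 'tool_pos': array([ 197.03023365, -566.14462642,  230.23513177]), 'tcp_rot': array([-1.79894856e+02, -8.27979223e-03,  1.91835799e+01]), 'ft_force': array([ 1.3716048 ,  0.47716019, -0.48810837]), 'wrist_torque': array([-0.04912867,  0.01550404,  0.00203976]), 'grip_force': 0.0, 'finger_gap': 85.81988050848668} 18.700000000000003
scene [[470.09641782   0.         279.88531266]
 [  0.         470.09641782 209.70826428]
 [  0.           0.           1.        ]] [[-0.71670847 -0.697272    0.01186269]
 [-0.32773151  0.32175449 -0.88829393]
 [ 0.61556561 -0.64053557 -0.45912217]] [638.43350103 159.64625812 881.30484281]
top [[452.79310213   0.         286.38342923]
 [  0.         452.79310213 203.29707195]
 [  0.           0.           1.        ]] [[ 0.02775972 -0.99956663  0.00979549]
 [-0.99608962 -0.02848272 -0.08363132]
 [ 0.08387408 -0.0074356  -0.99644862]] [ 304.41644989  554.65093063 1042.35090953]
```

View pics/scene0.png

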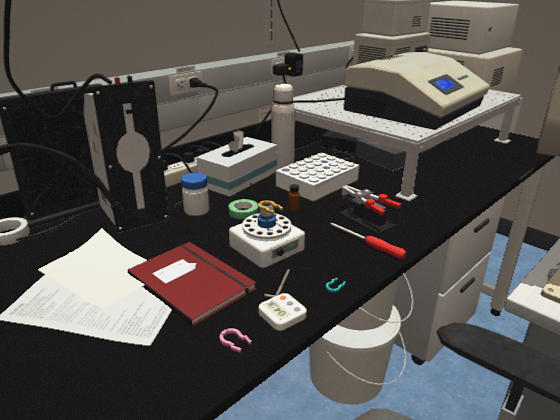

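View pics/top0.png

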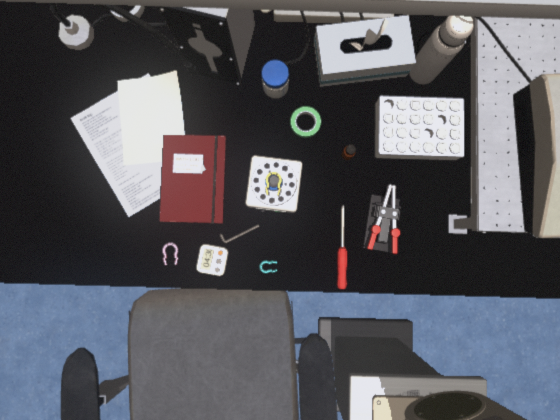

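The scene view shows the rotator at about (267,235), with the brass ring on its spindle, and the pliers at about (372,200). In the top view the rotator is at (274,184), and the pliers at (385,217) have their tips pointing up (+x).

```bash
cat > h.py <<'E'
import numpy as np, cv2
from scipy.spatial.transform import Rotation as Ro
from bench import sensors, optics
def pose():
    s=sensors.sense(); T=np.eye(4); T[:3,:3]=Ro.from_euler('xyz',s['tcp_rot'],degrees=True).as_matrix(); T[:3,3]=s['tool_pos']; return T
def snap(n):
    T=pose(); d=optics.snapshot(n)
    if n=='wrist':
        C=T@np.array(d['T_tool_cam']); R,o=C[:3,:3],C[:3,3]
    else: R=np.array(d['R']).T; o=-R@np.array(d['t'])
    return d['pixels'],np.array(d['mtx']),R,o
def ray(cam,uv,z):
    _,K,R,o=cam; v=R@np.linalg.solve(K,[uv[0],uv[1],1]); return o+v*(z-o[2])/v[2]
def proj(cam,X):
    _,K,R,o=cam; p=K@(R.T@(np.array(X)-o)); return p[:2]/p[2]
E
python3 - <<'E'
from h import *
c=snap('top')
print(c[3])
for uv,z in (((274,184),60),((385,222),58),((389,190),40),((375,238),58),((397,242),58)): print(uv,ray(c,uv,z).round())
im=c[0]
a=cv2.resize(im[150:220,240:310],None,fx=5.7,fy=5.7,interpolation=2);b=cv2.resize(im[180:250,350:420],None,fx=5.7,fy=5.7,interpolation=2)
cv2.imwrite('pics/z1.png',np.hstack([a,b])[:,:,::-1])
print(optics.snapshot('wrist')['T_tool_cam'])
E
```

```text
[ 456.60529591  327.83300206 1082.05340668]
(274, 184) [586. 350.  60.]
(385, 222) [507.  96.  58.]
(389, 190) [582.  83.  40.]
(375, 238) [470. 118.  58.]
(397, 242) [462.  68.  58.]
[[-6.37882197e-04 -9.65462334e-01 -2.60541888e-01  6.57910986e+01]
 [ 9.99999597e-01 -7.80292326e-04  4.43156801e-04 -4.24515909e-01]
 [-6.31150035e-04 -2.60541500e-01  9.65462443e-01 -1.42166751e+02]
 [ 0.00000000e+00  0.00000000e+00  0.00000000e+00  1.00000000e+00]]
```

View pics/z1.png

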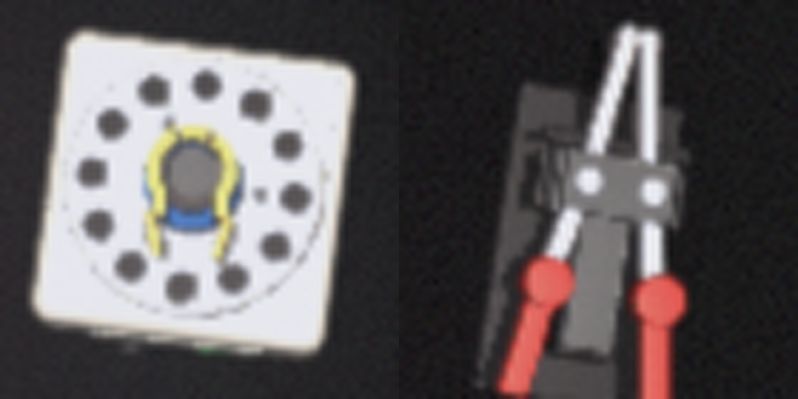

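The crops show the ring's ears pointing at the robot (-x), close to the rotator's x axis. The pliers' lobes are at about (376,230) and (396,233), with the tool yawed about -9°.

```bash
cat >> h.py <<'E'
def rel(xyz,yaw,rx=180,ry=0,T=None):
    T=pose() if T is None else T
    d=T[:3,:3].T@(np.array(xyz)-T[:3,3])/10
    a=(Ro.from_matrix(T[:3,:3]).inv()*Ro.from_euler('xyz',[rx,ry,yaw],degrees=True)).as_rotvec(degrees=True)
    print('row',d.round(2),a.round(2))
def red(cam,lo=130):
    h=cv2.cvtColor(cam[0],cv2.COLOR_RGB2HSV)
    return (((h[...,0]<8)|(h[...,0]>172))&(h[...,1]>lo)&(h[...,2]>90)).astype(np.uint8)
E
python3 - <<'E'
from h import *
c=snap('top')
for uv in ((376,229.6),(395.8,232.6)): print(ray(c,uv,66).round())
rel((310,-330,230),-5); rel((370,-110,230),-10);rel((470,93,230),-10)
E
```

```text
[489. 117.  66.]
[483.  73.  66.]
row [ 18.43 -18.62   0.1 ] [-5.000e-02  1.000e-02  2.418e+01]
row [ 31.33 -37.43   0.11] [-5.000e-02  1.000e-02  2.918e+01]
row [ 47.44 -53.31   0.13] [-5.000e-02  1.000e-02  2.918e+01]
```

Request:
play_rows([
  [[3.5, -3.5, 0, 0, 0, 5], [7, -7, 0, 0, 0, 10], [10.5, -10.5, 0, 0, 0, 15], [14.5, -14.5, 0, 0, 0, 20], [18.4, -18.6, 0, 0, 0, 24]],
], jaw=1, squeeze=20)

```text
time: 0.75
tool_pos: [304.8, -340.8, 231.2]
tcp_rot: [180.0, -0.0, -5.1]
ft_force: [0.8, 0.2, 0.7]
finger_gap: 85.4
grip_force: 0.0
```

```bash
python3 - <<'E'
from h import *
print(pose()[:3,3]);rel((370,-110,230),-10);rel((470,93,230),-10)
E
```

```text
[ 304.81343116 -340.77049115  231.20294459]
row [  4.46 -23.56   0.12] [ 0.01 -0.02  4.95]
row [ 12.64 -44.66   0.12] [ 0.01 -0.02  4.95]
```

Request:
play_rows([
  [[0.9, -4.7, 0, 0, 0, 1], [1.8, -9.4, 0, 0, 0, 2], [2.7, -14.1, 0, 0, 0, 3], [3.6, -18.8, 0, 0, 0, 4], [4.4, -23.5, 0, 0, 0, 5]],
])

```text
time: 1.25
tool_pos: [368.1, -110.3, 231.5]
tcp_rot: [180.0, -0.1, -9.9]
ft_force: [1.3, -1.0, 0.0]
finger_gap: 85.2
grip_force: 0.0
```

Request:
play_rows([
  [[1.3, -4.4, 0, 0, 0, 0], [2.6, -8.8, 0, 0, 0, 0], [3.9, -13.2, 0, 0, 0, 0], [5.2, -17.6, 0, 0, 0, 0], [6.3, -21.7, 0, 0, 0, 0]],
])

```text
time: 1.75
tool_pos: [467.6, 93.2, 231.4]
tcp_rot: [-180.0, -0.0, -9.8]
ft_force: [-0.5, -1.3, 0.9]
finger_gap: 85.8
grip_force: 0.0
```

Request:
play_rows([
  [[0, 0, 0, 0, 0, 0], [0, 0, 0, 0, 0, 0]],
])

```text
time: 1.95
tool_pos: [466.8, 91.8, 230.9]
tcp_rot: [180.0, 0.1, -9.7]
ft_force: [-0.1, -0.4, -0.0]
finger_gap: 85.1
grip_force: 0.0
```

```bash
python3 - <<'E'
from h import *
c=snap('wrist');print(pose()[:3,3]);cv2.imwrite('pics/w1.png',c[0][:,:,::-1])
m=red(c);n,l,s,ce=cv2.connectedComponentsWithStats(m)
for i in range(1,n):
    if s[i,4]>150: print(s[i],ce[i].round(1))
E
```

```text
[466.70863109  90.90667893 230.97944328]
[ 287  158   27   63 1011] [301.2 187. ]
[ 237  160   25   63 1017] [247.6 188.2]
[ 189  212   38   87 1863] [207.3 254.9]
```

View pics/w1.png

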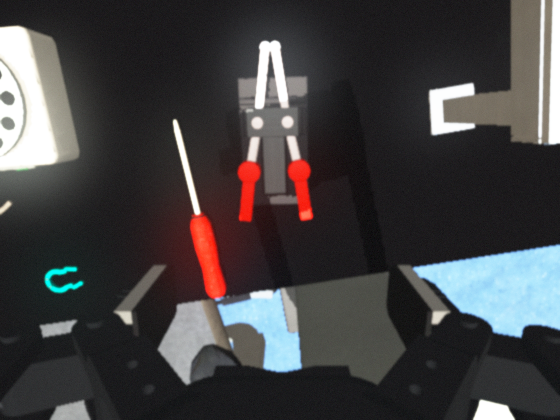

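The wrist view shows the lobes at (249,172) and (299,172), the pivots at (257,122) and (288,122), and the tips near (265,46) and (275,46).

```bash
cat >> h.py <<'E'
def lobes(cam):
    m=red(cam); m=cv2.resize(m*255,None,fx=4,fy=4,interpolation=cv2.INTER_LINEAR); m=(m>127).astype(np.uint8)
    dt=cv2.distanceTransform(m,cv2.DIST_L2,5); n,l,s,ce=cv2.connectedComponentsWithStats(m); out=[]
    for i in range(1,n):
        if s[i,4]>2000:
            d=np.where(l==i,dt,0);_,v,_,p=cv2.minMaxLoc(d); out.append((p[0]/4,p[1]/4,v/4))
    return out
E
python3 - <<'E'
from h import *
c=snap('wrist');L=lobes(c);print(L)
L=sorted([p for p in L if p[1]<200])
for z in (55,60,66,70):
    a,b=ray(c,L[0][:2],z),ray(c,L[1][:2],z); m=(a+b)/2
    print(z,m.round(1),np.linalg.norm(a-b).round(1),np.degrees(np.arctan2(-(a-b)[0],(a-b)[1])).round(1))
t=snap('top');Lt=lobes(t);print(Lt)
for z,uv in ((58,(272.5,122)),(38,(270,46))): print(ray(c,uv,z).round(1))
E
```

```text
[(298.0, 171.5, 11.436822891235352), (248.25, 173.25, 11.388372421264648), (203.5, 241.5, 11.893798828125)]
55 [484.7  95.7  55. ] 45.2 -7.8
60 [485.4  95.5  60. ] 44.5 -7.8
66 [486.3  95.2  66. ] 43.7 -7.8
70 [486.9  95.   70. ] 43.1 -7.8
[(219.25, 206.0, 3.75), (203.25, 214.0, 7.75), (374.75, 228.5, 2.799999713897705), (342.0, 283.25, 5.0)]
[528.5  88.3  58. ]
[592.   79.6  38. ]
```

```bash
python3 - <<'E'
from h import *
rel((486,95.3,110),-8.3)
E
```

```text
row [ 1.81 -0.85 12.13] [ 0.02  0.   -1.58]
```

Request:
play_rows([
  [[0.6, -0.3, 3, 0, 0, -0.5], [1.2, -0.6, 6, 0, 0, -1], [1.8, -0.85, 9, 0, 0, -1.6], [1.8, -0.85, 12.1, 0, 0, -1.6], [1.8, -0.85, 12.1, 0, 0, -1.6]],
])

```text
time: 2.6
tool_pos: [482.6, 94.7, 105.9]
tcp_rot: [179.9, 0.4, -8.3]
ft_force: [-0.9, 0.2, -0.6]
finger_gap: 85.2
grip_force: 0.0
```

```bash
python3 - <<'E'
from h import *
c=snap('wrist');print(pose()[:3,3]);cv2.imwrite('pics/w2.png',c[0][:,:,::-1])
L=sorted([p for p in lobes(c)]);print(L)
L=[p for p in L if p[2]>12][-2:]
a,b=ray(c,L[0][:2],66.5),ray(c,L[1][:2],66.5)
print((a+b)/2,np.linalg.norm(a-b).round(1),np.degrees(np.arctan2(-(a-b)[0],(a-b)[1])).round(1))
E
```

```text
[484.18626428  95.06391397 108.60305642]
[(183.5, 311.0, 8.593798637390137), (239.0, 233.0, 18.480621337890625), (319.75, 232.5, 18.049232482910156)]
[487.4169291   95.43021725  66.5       ] 43.8 -8.0
```

View pics/w2.png

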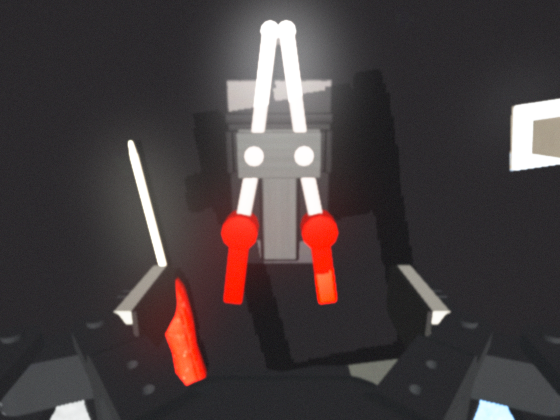

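The wrist view shows the pliers centred between the open fingers, with lobes at (239,233) and (320,232), and the screwdriver clear to the left. I'm descending.

```bash
python3 - <<'E'
from h import *
rel((486.7,95.4,34),-8.2)
E
```

```text
row [ 0.28 -0.08  7.46] [ 0.07  0.26 -0.12]
```

Request:
play_rows([
  [[0.25, -0.1, 2, 0, 0, 0], [0.25, -0.1, 4, 0, 0, 0], [0.25, -0.1, 6, 0, 0, 0], [0.25, -0.1, 7.5, 0, 0, 0], [0.25, -0.1, 7.5, 0, 0, 0]],
])

```text
time: 3.15
tool_pos: [488.6, 96.4, 35.5]
tcp_rot: [180.0, 0.0, -8.3]
ft_force: [-0.4, -0.3, 0.1]
finger_gap: 85.2
grip_force: 0.0
```

Request:
play_rows([
  [[0, 0, 0, 0, 0, 0], [0, 0, 0, 0, 0, 0], [0, 0, 0, 0, 0, 0], [0, 0, 0, 0, 0, 0]],
], jaw=0.76, squeeze=20)

```text
time: 3.55
tool_pos: [489.6, 97.0, 36.3]
tcp_rot: [-180.0, -0.1, -8.2]
ft_force: [-0.2, 0.6, 0.1]
finger_gap: 64.9
grip_force: 0.0
```

Request:
play_rows([
  [[0, 0, 0, 0, 0, 0], [0, 0, 0, 0, 0, 0], [0, 0, 0, 0, 0, 0]],
], jaw=0.735)

```text
time: 3.85
tool_pos: [489.4, 97.1, 36.3]
tcp_rot: [-180.0, -0.1, -8.2]
ft_force: [-1.5, 0.4, 7.3]
finger_gap: 62.8
grip_force: 11.3
```

```bash
python3 - <<'E'
from h import *
for i in range(3):
    c=snap('wrist');s=sensors.sense();print(s['tool_pos'],s['finger_gap'],s['grip_force'])
cv2.imwrite('pics/w3.png',c[0][:,:,::-1])
E
```

```text
[489.40929137  97.05465722  36.32736731] 62.953715390277736 11.30205363035202
[489.40448728  97.08169182  36.33481001] 63.1834133287686 11.302710771560669
[489.42452854  97.04689363  36.35475234] 63.071801447497144 11.301842629909515
```

View pics/w3.png

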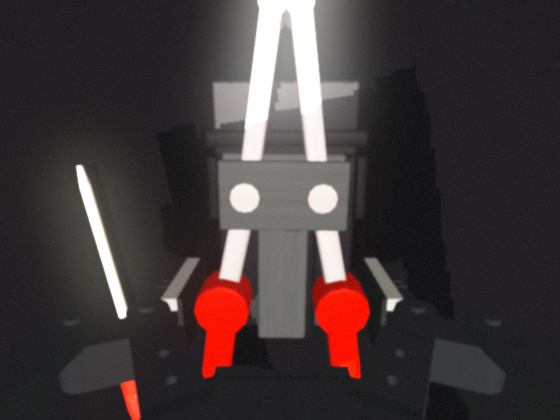

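The fingers hold both lobes, at (223,305) and (340,305), and the frame still lies on the rest. I'm lifting.

Request:
play_rows([
  [[0, 0, -1, 0, 0, 0], [0, 0, -3, 0, 0, 0], [0, 0, -6, 0, 0, 0], [0, 0, -9, 0, 0, 0], [0, 0, -12, 0, 0, 0]],
])

```text
time: 4.5
tool_pos: [488.4, 97.0, 156.7]
tcp_rot: [180.0, 0.0, -8.2]
ft_force: [1.3, -0.2, -1.9]
finger_gap: 62.7
grip_force: 10.8
```

```bash
python3 - <<'E'
from h import *
rel((500,290,250),-2)
print(sensors.sense()['grip_force'])
E
```

```text
row [ -1.61 -19.27  -9.33] [ 0.    0.03 -6.22]
10.782979130744934
```

Request:
play_rows([
  [[-0.2, -2.5, -2.5, 0, 0, -1], [-0.5, -6.5, -5, 0, 0, -2], [-0.8, -10.5, -7, 0, 0, -3.5], [-1.2, -14.5, -9, 0, 0, -5], [-1.5, -17.5, -9.3, 0, 0, -6.2]],
])

```text
time: 5.0
tool_pos: [499.8, 275.1, 252.2]
tcp_rot: [-179.9, -0.3, -1.9]
ft_force: [-0.4, -0.2, -2.0]
finger_gap: 62.8
grip_force: 10.7
```

Request:
play_rows([
  [[0, -1, 0, 0, 0, 0], [0, -1.8, 0, 0, 0, 0], [0, -1.8, 0, 0, 0, 0], [0, -1.8, 0, 0, 0, 0]],
])

```text
time: 5.4
tool_pos: [499.4, 289.2, 247.7]
tcp_rot: [179.9, 0.1, -2.1]
ft_force: [-0.9, -0.9, -0.9]
finger_gap: 62.7
grip_force: 10.7
```

```bash
python3 - <<'E'
from h import *
c=snap('wrist');np.save('wA.npy',pose());print(pose()[:3,3],sensors.sense()['grip_force'])
cv2.imwrite('pics/w4.png',c[0][:,:,::-1])
E
```

```text
[499.56027553 289.09175573 247.79402963] 10.74446126818657
```

View pics/w4.png

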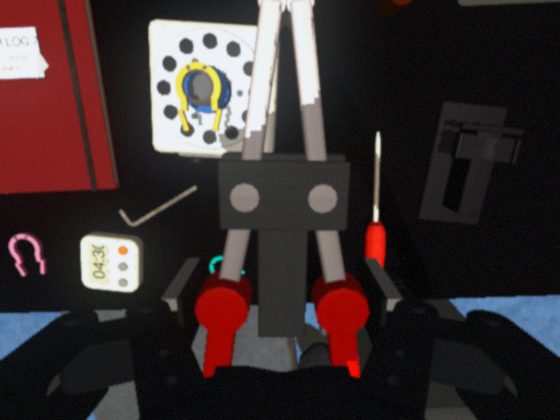

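The wrist view shows the ring and spindle at about (203,87), with ears at (186,130) and (219,127). The pliers sit symmetrically in the grip.

```bash
cat >> h.py <<'E'
def brass(cam,box):
    h=cv2.cvtColor(cam[0],cv2.COLOR_RGB2HSV); m=((h[...,0]>15)&(h[...,0]<35)&(h[...,1]>120)&(h[...,2]>70)).astype(np.uint8)
    x0,y0,x1,y1=box; k=np.zeros_like(m); k[y0:y1,x0:x1]=m[y0:y1,x0:x1]; return k
def cross(rays):
    A=np.zeros((3,3));b=np.zeros(3)
    for o,v in rays:
        v=v/np.linalg.norm(v);P=np.eye(3)-np.outer(v,v);A+=P;b+=P@o
    return np.linalg.solve(A,b)
def dirn(cam,uv): return cam[3],cam[2]@np.linalg.solve(cam[1],[uv[0],uv[1],1])
E
python3 - <<'E'
from h import *
w=snap('wrist');s=snap('scene')
for c,box in ((w,(150,30,250,150)),(s,(240,190,300,230))):
    m=brass(c,box);ys,xs=np.nonzero(m);print(len(xs),xs.min(),xs.max(),ys.min(),ys.max())
    x0,y0,x1,y1=xs.min()-4,ys.min()-3,xs.max()+5,ys.max()+12
    im=c[0][y0:y1,x0:x1].copy()
    if c is s:
        a=cv2.resize(im,(390,int(390*im.shape[0]/im.shape[1])),interpolation=2)
    else: b=cv2.resize(im,(390,int(390*im.shape[0]/im.shape[1])),interpolation=2)
    print('crop',x0,y0,390/im.shape[1])
H=max(a.shape[0],b.shape[0]);f=lambda q:cv2.copyMakeBorder(q,0,H-q.shape[0],0,0,0)
cv2.imwrite('pics/z2.png',np.hstack([f(b),f(a)])[:,:,::-1])
print(H)
E
```

```text
892 176 220 62 131
crop 172 59 7.3584905660377355
142 258 282 200 213
crop 254 197 11.818181818181818
618
```

View pics/z2.png

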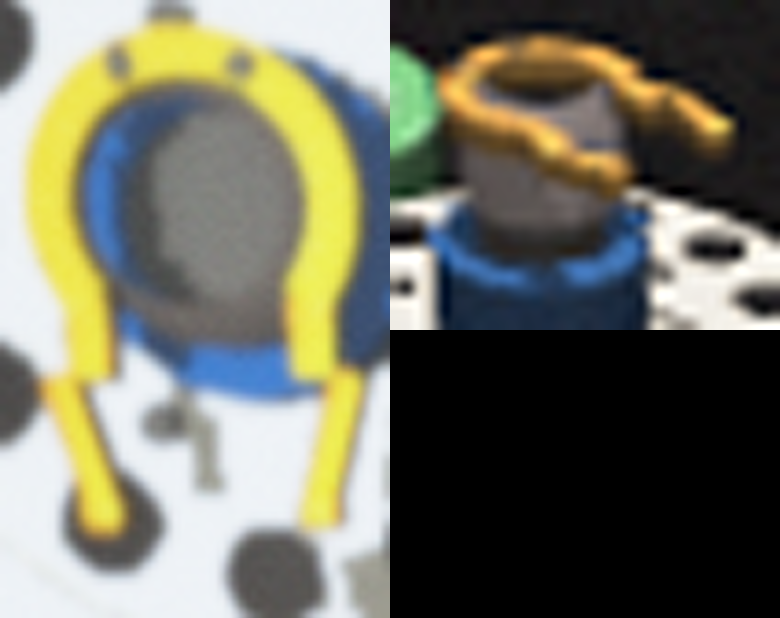

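The left crop (wrist) shows the ring's inner circle centred at about (198,85.4) in the original, with the spindle top slightly to its right at (200,86). The right crop (scene) puts the spindle axis at column 267 and the boss top's centre near row 216.

```bash
python3 - <<'E'
from h import *
from scipy.optimize import least_squares
w=snap('wrist');s=snap('scene');t=snap('top');print(w[1][0],s[3])
r1=[dirn(s,(267.1,216.0)),dirn(w,(200.3,86.2)),dirn(t,(273.4,180.4))]
def f(p):
    x,y,z=p
    return np.r_[proj(s,(x,y,z))-(267.1,216),(proj(w,(x,y,z+31))-(200.3,86.2)),proj(t,(x,y,z+31))-(273.4,180.4)]
q=least_squares(f,(586,350,50));print(q.x,q.fun.round(2))
# wrist-only position for candidate heights
for z in (q.x[2]+31,): print(ray(w,(200.3,86.2),z), 'ring c',ray(w,(197.7,85.4),z))
zt=q.x[2]+31
m=brass(w,(150,30,250,150));cs,_=cv2.findContours(m,0,1);P=np.array([ray(w,uv,zt)[:2] for c in cs if len(c)>20 for uv in c[:,0]])
# outer circle fit on back part, ears
cx=ray(w,(197.7,85.4),zt)[:2]
A=P[(np.hypot(*(P-cx).T)>15.5)&(P[:,0]>cx[0]-5)]
g=least_squares(lambda p:np.hypot(A[:,0]-p[0],A[:,1]-p[1])-p[2],[*cx,17.5],loss='soft_l1');print('fit',g.x,len(A))
e=lambda X,Y:ray(w,(172+X/7.36,59+Y/7.36),zt)[:2]
for p in ((42,383),(362,375),(105,530),(320,525)): print(p,e(*p))
ys,xs=np.nonzero(red(w)); print(lobes(w))
E
```

```text
[352.00170794   0.         281.55659737] [-32.60914533 958.30199958 538.86585545]
[590.21833475 348.68371344  72.92966119] [ 0.01  0.19 -0.21  0.31  0.71 -0.94]
[590.43785467 348.50059581 103.92966119] ring c [591.09062705 350.4387392  103.92966119]
fit [590.181521   350.03903559  16.76827128] 64
(42, 383) [572.80291751 367.93513509]
(362, 375) [572.35278041 333.90441979]
(105, 530) [557.37518832 362.88971169]
(320, 525) [557.03621801 339.69580561]
[(21.75, 136.25, 56.5), (74.75, 0.0, 10.0), (375.75, 248.0, 10.25), (222.25, 310.5, 23.9666690826416), (341.5, 312.25, 24.17674446105957)]
```

Request:
play_rows([
  [[-0.1, -3, 0, 0, 0, 0], [-0.2, -6, 0, 0, 0, 0], [-0.3, -9.5, 0, 0, 0, 0], [-0.4, -12, 0, 0, 0, 0], [-0.4, -12, 0, 0, 0, 0]],
])

```text
time: 6.2
tool_pos: [499.1, 413.0, 247.8]
tcp_rot: [-180.0, 0.0, -1.9]
ft_force: [-0.9, -0.7, -1.5]
finger_gap: 62.8
grip_force: 10.8
```

Request:
play_rows([
  [[0, 0, 0, 0, 0, 0], [0, 0, 0, 0, 0, 0], [0, 0, 0, 0, 0, 0]],
])

```text
time: 6.5
tool_pos: [500.2, 409.3, 248.5]
tcp_rot: [180.0, -0.0, -2.1]
ft_force: [-0.4, 0.1, -1.3]
finger_gap: 62.5
grip_force: 10.8
```

```bash
python3 - <<'E'
from h import *
w=snap('wrist');print(pose()[:3,3])
u,v=proj(w,(590.5,350,100));print(u,v)
u,v=int(u),int(v);m=brass(w,(u-45,v-45,u+45,v+60));ys,xs=np.nonzero(m);print(len(xs),xs.min(),xs.max(),ys.min(),ys.max())
x0,y0,x1,y1=xs.min()-4,ys.min()-3,xs.max()+5,ys.max()+12
im=w[0][y0:y1,x0:x1];k=min(390/im.shape[1],590/im.shape[0]);print('crop',x0,y0,k)
cv2.imwrite('pics/z3.png',cv2.resize(im,None,fx=k,fy=k,interpolation=2)[:,:,::-1])
E
```

```text
[500.22046947 409.43722578 248.5455025 ]
353.80899330471954 81.34438162258631
885 331 375 58 126
crop 327 55 7.108433734939759
```

View pics/z3.png

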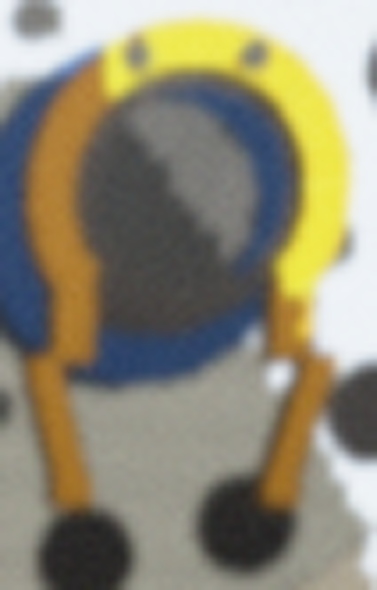

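The ring centre in this view is (353.7,80.6), with hook ends at (336.8,126) and (366.1,126). I'll triangulate it against the earlier view.

```bash
python3 - <<'E'
from h import *
b=snap('wrist')
TA=np.load('wA.npy');TB=pose();D=np.linalg.inv(TB)@np.block([[b[2],b[3][:,None]],[np.zeros((1,3)),np.ones((1,1))]])
CA=TA@D;a=(None,b[1],CA[:3,:3],CA[:3,3])
for n,p,q in (('ring',(197.7,85.4),(353.7,80.6)),('hookL',(186.3,131),(336.8,126)),('hookR',(215.5,130.3),(366.1,126)),('shL',(177.7,111),(330.9,105.6)),('shR',(221.2,110),(373.4,105.6)),('spin',(200.3,86.2),(350.7,81))):
    X=cross([dirn(a,p),dirn(b,q)]);print(n,X.round(1),(proj(a,X)-p).round(1),(proj(b,X)-q).round(1))
E
```

```text
ring [591.  350.6 101.7] [0.  0.1] [ 0.  -0.1]
hookL [557.2 363.3 100.7] [-0.  -0.1] [-0.   0.1]
hookR [556.6 339.9 100.8] [0.  0.2] [ 0.  -0.2]
shL [572.9 368.2 101.7] [-0.  -0.3] [-0.   0.3]
shR [572.  334.3  99.6] [0.  0.2] [ 0.  -0.2]
spin [591.5 350.9  91.1] [-0.  -0.2] [-0.   0.2]
```

```bash
python3 - <<'E'
from h import *
rel((468.4,354.2,248),-1); rel((468.4,354.2,118),-1)
E
```

```text
row [-2.97  5.65  0.06] [-0.   -0.02 -1.08]
row [-2.98  5.65 13.06] [-0.   -0.02 -1.08]
```

Request:
play_rows([
  [[-1, 1.9, 0, 0, 0, -0.5], [-2, 3.8, 1, 0, 0, -1], [-3, 5.65, 3, 0, 0, -1], [-3, 5.65, 6, 0, 0, -1], [-3, 5.65, 9, 0, 0, -1]],
])

```text
time: 7.1
tool_pos: [468.4, 354.3, 158.5]
tcp_rot: [-179.9, -0.1, -1.1]
ft_force: [-0.2, 0.7, -1.9]
finger_gap: 63.0
grip_force: 10.7
```

Request:
play_rows([
  [[0, 0, 2.5, 0, 0, 0], [0, 0, 4, 0, 0, 0], [0, 0, 4, 0, 0, 0], [0, 0, 4, 0, 0, 0], [0, 0, 4, 0, 0, 0]],
])

```text
time: 7.6
tool_pos: [469.1, 355.7, 120.4]
tcp_rot: [-179.9, -0.2, -1.0]
ft_force: [-0.3, 0.4, -0.8]
finger_gap: 62.9
grip_force: 10.7
```

```bash
python3 - <<'E'
from h import *
w=snap('wrist');t=snap('top');s=snap('scene');print(pose()[:3,3])
a=w[0][0:110,180:380];b=s[0][185:240,220:320];c=t[0][150:220,220:320]
L=[cv2.resize(a,(780,429)),np.hstack([cv2.resize(b,(300,165)),np.zeros((165,180,3),np.uint8),cv2.resize(c,(300,165))])]
k=np.vstack([cv2.resize(a,(700,385),interpolation=2)]);
k2=np.hstack([cv2.resize(b,(390,214),interpolation=2),cv2.resize(c,(310,214),interpolation=2)])
cv2.imwrite('pics/z4.png',np.vstack([k,k2])[:,:,::-1])
E
```

```text
[468.73419894 355.53202807 119.85723775]
```

View pics/z4.png

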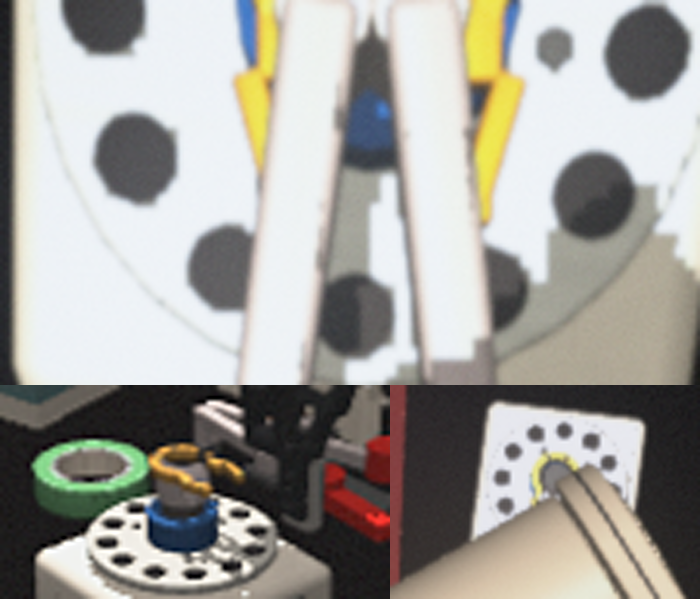

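The jaws stand over the gap, with jaw mid-line near column 286 and ears mid-line near 288 of the wrist image. They're about 1.4 mm too far left, so I'll shift right and lower.

Request:
play_rows([
  [[0, 0.14, 0.3, 0, 0, 0], [0, 0.14, 0.6, 0, 0, 0], [0, 0.14, 1, 0, 0, 0], [0, 0.14, 1.3, 0, 0, 0], [0, 0.14, 1.3, 0, 0, 0]],
])

```text
time: 8.25
tool_pos: [467.3, 353.3, 104.3]
tcp_rot: [180.0, 0.1, -1.0]
ft_force: [-0.3, -0.0, -1.2]
finger_gap: 62.9
grip_force: 10.7
```

Request:
play_rows([
  [[0, 0, 0, 0, 0, 0], [0, 0, 0.1, 0, 0, 0], [0, 0, 0.2, 0, 0, 0], [0, 0, 0.3, 0, 0, 0]],
])

```text
time: 8.65
tool_pos: [468.0, 353.6, 102.4]
tcp_rot: [-180.0, -0.0, -1.0]
ft_force: [0.3, -0.2, -1.3]
finger_gap: 63.1
grip_force: 10.7
```

Request:
play_rows([
  [[0, 0, -0.05, 0, 0, 0], [0, 0, -0.1, 0, 0, 0], [0, 0, -0.1, 0, 0, 0], [0, 0, -0.1, 0, 0, 0], [0, 0, -0.1, 0, 0, 0]],
], jaw=0.65, squeeze=30)

```text
time: 9.15
tool_pos: [467.9, 353.6, 103.4]
tcp_rot: [-180.0, -0.0, -1.0]
ft_force: [-0.2, 0.9, -2.0]
finger_gap: 55.6
grip_force: 11.2
```

```bash
cat >> h.py <<'E'
def studs(cam):
    g=cv2.cvtColor(cam[0],cv2.COLOR_RGB2GRAY);out=[]
    for x0,x1 in ((225,262),(302,345)):
        p=g[178:222,x0:x1];_,m=cv2.threshold(p,0,1,cv2.THRESH_BINARY+cv2.THRESH_OTSU);n,l,s,c=cv2.connectedComponentsWithStats(m)
        i=1+np.argmax(s[1:,4]);out.append((c[i]+(x0,178)).round(1).tolist()+[int(s[i,4])])
    return out
E
python3 - <<'E'
from h import *
im=cv2.imread('pics/w4.png')[:,:,::-1];print(studs((im,)))
print(studs((cv2.imread('pics/w3.png')[:,:,::-1],)))
w=snap('wrist');print(studs(w));print(lobes(w),pose()[:3,3])
E
```

```text
[[244.2, 197.2, 653], [322.2, 198.2, 655]]
[[244.2, 197.5, 683], [322.4, 198.5, 683]]
[[244.8, 192.1, 647], [322.1, 193.1, 645]]
[(0.0, 124.0, 56.47674560546875), (62.5, 0.0, 16.389923095703125), (517.0, 284.25, 16.5906982421875), (232.75, 306.25, 23.79534912109375), (331.0, 307.75, 23.67054557800293)] [467.89144939 353.56791889 103.32504602]
```

Request:
play_rows([
  [[0, 0, -0.1, 0, 0, 0], [0, 0, -0.18, 0, 0, 0], [0, 0, -0.25, 0, 0, 0], [0, 0, -0.25, 0, 0, 0], [0, 0, -0.25, 0, 0, 0]],
], jaw=0.42, squeeze=30)

```text
time: 9.7
tool_pos: [468.2, 353.6, 106.0]
tcp_rot: [-180.0, -0.0, -1.0]
ft_force: [4.0, 0.5, -2.0]
finger_gap: 37.5
grip_force: 32.5
```

```bash
cat >> h.py <<'E'
def ringchk():
    s=snap('scene');m=brass(s,(225,180,320,240));ys,xs=np.nonzero(m);print('scene brass',len(xs),xs.min(),xs.max(),ys.min(),ys.max())
    return s
E
python3 - <<'E'
from h import *
w=snap('wrist');print(studs(w));print(lobes(w),pose()[:3,3])
m=brass(w,(150,0,400,120));n,l,st,c=cv2.connectedComponentsWithStats(m)
print([(x[:5].tolist()) for x in st[1:] if x[4]>15]); ringchk()
E
```

```text
[[246.2, 186.6, 490], [321.9, 187.3, 523]]
[(0.0, 121.25, 58.919769287109375), (65.0, 0.0, 16.0), (514.5, 284.25, 16.4844970703125), (255.75, 297.25, 23.2720947265625)] [468.16477199 353.61169056 105.95027252]
[[212, 28, 5, 14, 43]]
scene brass 80 258 286 200 214
```

```bash
python3 - <<'E'
from h import *
w=snap('wrist');h=cv2.cvtColor(w[0],cv2.COLOR_RGB2HSV)
m=((h[...,0]>8)&(h[...,0]<38)&(h[...,1]>90)&(h[...,2]>40)).astype(np.uint8);m[120:]=0
n,l,st,c=cv2.connectedComponentsWithStats(m)
print([(st[i].tolist(),c[i].round().tolist()) for i in range(1,n) if st[i,4]>15])
g=w[0][20:50:6,200:370:6]
s=snap('scene');m=brass(s,(225,180,320,240))[196:218,250:292]
print('\n'.join(''.join('.#'[v] for v in r) for r in m))
E
```

```text
[([211, 27, 6, 16, 62], [214.0, 35.0]), ([357, 37, 5, 9, 24], [359.0, 41.0]), ([98, 80, 3, 14, 16], [99.0, 86.0])]
..........................................
..........................................
..........................................
..........................................
...................######.................
...........##........######...............
...........##...........#####.............
........#####..............##....##.......
........###......................####.....
........###......................###......
........###...............................
........#####.............................
........######............................
.........#####............................
............##............................
............#####.........................
.............#####........................
..............####........................
................##........................
..........................................
..........................................
..........................................
```

Request:
play_rows([
  [[0.1, 0, 0, 0, 0, 0], [0.2, 0, 0, 0, 0, 0], [0.3, 0, 0, 0, 0, 0], [0.4, 0, 0, 0, 0, 0], [0.4, 0, 0, 0, 0, 0]],
])

```text
time: 10.4
tool_pos: [471.7, 353.4, 105.6]
tcp_rot: [180.0, 0.0, -1.0]
ft_force: [-0.4, 0.2, -0.8]
finger_gap: 37.7
grip_force: 32.4
```

Request:
play_rows([
  [[0, 0, 0.1, 0, 0, 0], [0, 0, 0.2, 0, 0, 0], [0, 0, 0.3, 0, 0, 0], [0, 0, 0.4, 0, 0, 0], [0, 0, 0.4, 0, 0, 0]],
])

```text
time: 10.9
tool_pos: [471.7, 353.4, 101.5]
tcp_rot: [180.0, 0.0, -1.0]
ft_force: [0.3, 0.1, -1.5]
finger_gap: 37.7
grip_force: 32.4
```

```bash
cat > chk.py <<'E'
from h import *
w=snap('wrist');print(pose()[:3,3],studs(w));h=cv2.cvtColor(w[0],cv2.COLOR_RGB2HSV)
m=((h[...,0]>8)&(h[...,0]<38)&(h[...,1]>90)&(h[...,2]>40)).astype(np.uint8);m[70:]=0
n,l,st,c=cv2.connectedComponentsWithStats(m)
print([st[i].tolist() for i in range(1,n) if st[i,4]>12])
s=snap('scene');m=brass(s,(225,180,320,240))[192:230,248:296]
print('\n'.join(''.join('.#'[v] for v in r) for r in m if r.any()), 192+np.nonzero(m)[0].min())
E
python3 chk.py
```

```text
[471.77515044 353.44007021 101.65200855] [[246.5, 186.3, 474], [322.0, 187.1, 502]]
[[212, 30, 6, 14, 59], [357, 38, 4, 10, 27]]
....................######......................
............##........######....................
...........##............#####..................
..........###...............##....##............
.........###......................####..........
.........###......................##............
.........###....................................
.........#####..................................
.........######.................................
..........#####.................................
.............###................................
.............#####..............................
..............#####.............................
................###.............................
.................##............................. 202
```

Request:
play_rows([
  [[0, 0, 0.2, 0, 0, 0], [0, 0, 0.4, 0, 0, 0], [0, 0, 0.6, 0, 0, 0], [0, 0, 0.8, 0, 0, 0], [0, 0, 0.8, 0, 0, 0]],
])

```text
time: 11.5
tool_pos: [471.6, 353.3, 93.2]
tcp_rot: [180.0, 0.0, -1.0]
ft_force: [0.4, 0.3, -1.5]
finger_gap: 38.1
grip_force: 32.4
```

```bash
python3 chk.py
```

```text
[471.68823239 353.39659947  93.48616435] [[246.5, 186.3, 470], [322.1, 187.1, 504]]
[[212, 29, 6, 15, 61], [357, 38, 5, 10, 36]]
.........................##.....................
...........#.............####...................
..........#...............####..................
.........###.................#....####..........
........####.....................####...........
........####....................................
.........####...................................
..........#####.................................
..........#####.................................
............###.................................
.............####...............................
..............#####.............................
...............#####............................
.................##............................. 206
```

Request:
play_rows([
  [[0, 0, 0.2, 0, 0, 0], [0, 0, 0.4, 0, 0, 0], [0, 0, 0.6, 0, 0, 0], [0, 0, 0.8, 0, 0, 0], [0, 0, 0.9, 0, 0, 0]],
])

```text
time: 12.1
tool_pos: [471.7, 353.4, 84.4]
tcp_rot: [180.0, 0.0, -1.0]
ft_force: [0.2, -0.4, -1.4]
finger_gap: 37.8
grip_force: 32.4
```

Request:
play_rows([
  [[0, 0, 0, 0, 0, 0], [0, 0, 0.1, 0, 0, 0], [0, 0, 0.1, 0, 0, 0], [0, 0, 0.2, 0, 0, 0], [0, 0, 0.2, 0, 0, 0]],
])

```text
time: 12.6
tool_pos: [471.9, 353.5, 82.8]
tcp_rot: [-180.0, -0.0, -1.0]
ft_force: [0.1, 0.3, -1.6]
finger_gap: 37.4
grip_force: 32.4
```

```bash
python3 chk.py
```

```text
[471.89394736 353.50812282  82.7767389 ] [[246.5, 186.5, 482], [322.0, 187.3, 519]]
[[212, 28, 6, 15, 55], [357, 37, 5, 10, 33]]
.........................###....................
..........#..............####...................
.........###..............####..................
.........###................##...####...........
.........###.....................#####..........
.........###.....................###............
.........#####..................................
.........#####..................................
..........#####.................................
............###.................................
.............####...............................
.............#####..............................
..............#####.............................
................###.............................
.................#.............................. 210
```

Request:
play_rows([
  [[0, 0, 0.05, 0, 0, 0], [0, 0, 0.1, 0, 0, 0], [0, 0, 0.15, 0, 0, 0], [0, 0, 0.2, 0, 0, 0], [0, 0, 0.2, 0, 0, 0]],
])

```text
time: 13.2
tool_pos: [471.9, 353.5, 80.8]
tcp_rot: [-180.0, 0.0, -1.0]
ft_force: [-0.1, -0.1, -0.7]
finger_gap: 37.7
grip_force: 32.4
```

Request:
play_rows([
  [[0, 0, 0.05, 0, 0, 0], [0, 0, 0.1, 0, 0, 0], [0, 0, 0.1, 0, 0, 0]],
])

```text
time: 13.5
tool_pos: [471.9, 353.5, 79.8]
tcp_rot: [-180.0, -0.0, -1.0]
ft_force: [-0.6, -0.2, -1.3]
finger_gap: 38.1
grip_force: 32.4
```

Request:
play_rows([
  [[0, 0, 0.05, 0, 0, 0], [0, 0, 0.1, 0, 0, 0], [0, 0, 0.15, 0, 0, 0], [0, 0, 0.15, 0, 0, 0]],
])

```text
time: 13.9
tool_pos: [471.9, 353.5, 78.3]
tcp_rot: [-180.0, -0.0, -1.0]
ft_force: [-1.0, -0.4, 0.2]
finger_gap: 37.5
grip_force: 32.4
```

```bash
python3 chk.py
```

```text
[471.8851937  353.51977881  78.31778819] [[245.9, 187.5, 536], [322.6, 188.3, 567]]
[[210, 27, 6, 12, 45], [360, 35, 4, 8, 25]]
.........................###....................
.........###.............####...................
.........###..............####..................
........####..............###....###............
.........###................#....#####..........
.........###.....................####...........
.........#####.....................#............
.........#####..................................
..........####..................................
............###.................................
.............##.................................
.............####...............................
..............#####.............................
...............####.............................
.................#.............................. 210
```

Request:
play_rows([
  [[-0.1, 0, 0, 0, 0, 0], [-0.2, 0, 0, 0, 0, 0], [-0.3, 0, 0, 0, 0, 0], [-0.3, 0, 0, 0, 0, 0]],
])

```text
time: 14.4
tool_pos: [468.8, 353.5, 78.3]
tcp_rot: [-180.0, -0.0, -1.0]
ft_force: [0.9, -0.2, 0.5]
finger_gap: 37.9
grip_force: 32.5
```

```bash
python3 chk.py
```

```text
[468.81979511 353.53232392  78.30696307] [[246.0, 187.4, 535], [322.6, 188.2, 562]]
[[212, 28, 4, 11, 32], [360, 35, 3, 8, 21], [71, 55, 3, 12, 13]]
.........................###....................
.........................####...................
..........##..............####..................
.........###..............####..................
..........###...............###...###...........
..........###.................#...#####.........
..........####....................####..........
...........#####................................
...........#####................................
............###.................................
.............###................................
..............####..............................
..............#####.............................
...............#####............................
.................###............................
..................#............................. 210
```

Request:
play_rows([
  [[-0.05, 0, 0, 0, 0, 0], [-0.1, 0, 0, 0, 0, 0], [-0.1, 0, 0, 0, 0, 0]],
])

```text
time: 14.8
tool_pos: [467.9, 353.6, 78.3]
tcp_rot: [-180.0, -0.0, -1.0]
ft_force: [1.0, 0.1, -0.2]
finger_gap: 37.9
grip_force: 32.5
```

Request:
play_rows([
  [[0, 0, 0, 0, 0, 0], [0, 0, 0, 0, 0, 0], [0, 0, 0, 0, 0, 0], [0, 0, 0, 0, 0, 0]],
], jaw=0.58)

```text
time: 15.2
tool_pos: [467.7, 353.5, 78.2]
tcp_rot: [180.0, 0.0, -1.0]
ft_force: [0.2, 0.3, -1.2]
finger_gap: 49.6
grip_force: 16.1
```

```bash
python3 chk.py
```

```text
[467.67657183 353.54876963  78.18235093] [[245.0, 190.0, 621], [322.4, 190.9, 639]]
[]
..........................#.....................
..........##....................................
..........##....................................
..........###...................................
...........###..................................
...........#####................................
...........########.............................
............#######.............................
..............#####.............................
.................####...........................
.................######.........................
...................#####........................
....................####........................ 211
```

Request:
play_rows([
  [[0, 0, 0.05, 0, 0, 0], [0, 0, 0.1, 0, 0, 0], [0, 0, 0.1, 0, 0, 0], [0, 0, 0.1, 0, 0, 0]],
], jaw=0.735)

```text
time: 15.7
tool_pos: [467.8, 353.5, 77.1]
tcp_rot: [180.0, 0.0, -1.0]
ft_force: [-0.3, 0.1, -1.0]
finger_gap: 62.7
grip_force: 10.8
```

```bash
python3 chk.py
```

```text
[467.83893472 353.47268462  77.19267504] [[243.9, 197.4, 648], [322.1, 198.1, 656]]
[[236, 0, 20, 48, 497], [314, 0, 18, 47, 454]]
..........##....................................
..........##....................................
..........###...................................
...........##...................................
...........####.................................
...........#########............................
............#########...........................
..............#######...........................
..................#######.......................
..................########......................
.....................#####......................
........................#....................... 212
```

Request:
play_rows([
  [[0, 0, -0.4, 0, 0, 0], [0, 0, -0.8, 0, 0, 0], [0, 0, -1.2, 0, 0, 0], [0, 0, -1.6, 0, 0, 0], [0, 0, -2, 0, 0, 0]],
])

```text
time: 16.3
tool_pos: [468.0, 353.6, 97.9]
tcp_rot: [-180.0, -0.0, -1.0]
ft_force: [0.8, -0.6, -1.6]
finger_gap: 62.8
grip_force: 10.8
```

Request:
play_rows([
  [[0, 0, -3, 0, 0, 0], [0, 0, -6, 0, 0, 0], [0, 0, -10, 0, 0, 0], [0, 0, -13, 0, 0, 0], [0, 0, -15, 0, 0, 0]],
])

```text
time: 16.8
tool_pos: [468.7, 354.1, 251.0]
tcp_rot: [-179.9, -0.2, -1.0]
ft_force: [-0.2, 0.6, -1.9]
finger_gap: 62.5
grip_force: 10.8
```

```bash
python3 - <<'E'
exec(open('chk.py').read())
rel((488,150,235),-8.2); rel((489.4,97,180),-8.2)
cv2.imwrite('pics/w5.png',w[0][:,:,::-1])
E
```

```text
[469.67108116 354.72814693 254.2361141 ] [[243.8, 197.3, 653], [322.1, 198.0, 655]]
[[280, 22, 11, 8, 42]]
..........#.....................................
..........##....................................
..........###............###.#..................
...........##............######.................
...........####...........######................
...........#########..........###...............
............#########..........###..............
..............#######...........#...............
..................######........................
...................#######......................
.....................#####......................
........................#....................... 212
row [ 2.2  20.43  1.62] [-0.25 -0.34  7.18]
row [ 2.4  25.75  7.1 ] [-0.25 -0.34  7.18]
```

Request:
play_rows([
  [[0.8, 1.6, 0, 0, 0, 0.3], [1.6, 3.2, 0, 0, 0, 0.6], [2.4, 4.9, 0, 0, 0, 1], [3.1, 6.45, 0, 0, 0, 1], [3.1, 6.45, 0, 0, 0, 1]],
])

```text
time: 17.4
tool_pos: [498.1, 286.4, 245.9]
tcp_rot: [179.9, 0.1, -2.1]
ft_force: [-0.1, 0.5, -2.1]
finger_gap: 62.9
grip_force: 10.7
```

Request:
play_rows([
  [[0, 0, 0, 0, 0, 0], [0, 0, 0, 0, 0, 0], [0, 0, 0, 0, 0, 0]],
])

```text
time: 17.7
tool_pos: [497.4, 289.1, 247.1]
tcp_rot: [-180.0, 0.0, -2.0]
ft_force: [1.0, -0.8, -1.8]
finger_gap: 62.7
grip_force: 10.7
```

```bash
python3 - <<'E'
from h import *
from scipy.optimize import least_squares
w=snap('wrist');print(pose()[:3,3])
u,v=map(int,proj(w,(590.9,350.6,73)));print(u,v);m=brass(w,(u-50,v-45,u+50,v+60))
print('\n'.join(''.join('.#'[q] for q in r) for r in m[v-35:v+55:2,u-40:u+40]))
cs,_=cv2.findContours(m,0,1);c=max(cs,key=cv2.contourArea)[:,0]
for z in (76,101):
    P=np.array([ray(w,p,z)[:2] for p in c]);cx=np.array([590.9,350.6])
    A=P[(np.hypot(*(P-cx).T)>15)&(P[:,0]>cx[0]-5)]
    g=least_squares(lambda p:np.hypot(A[:,0]-p[0],A[:,1]-p[1])-p[2],[*cx,17.5],loss='soft_l1');print(z,g.x)
rel((489.4,97,180),-8.2)
E
```

```text
[497.44782267 289.05535452 247.2211977 ]
205 85
................................................................................
................................................................................
................................................................................
................................................................................
................................................................................
................................................................................
...............................##########.......................................
..............................##############....................................
..........................#............####....####.............................
........................##.....................######...........................
.......................#######..................#######.........................
......................######......................#######.......................
.....................######.........................######......................
[... 2025 characters left out ...]

................................................................................
................................................................................
................................................................................
................................................................................
................................................................................
................................................................................
................................................................................
76 [592.78706068 348.43471871  14.3911223 ]
101 [590.99893671 344.06244505  12.56084844]
row [-0.14 19.22  6.72] [-0.01  0.01  6.23]
```

Request:
play_rows([
  [[0, 2.5, 0, 0, 0, 1], [0, 6.5, 0.5, 0, 0, 2.2], [-0.1, 10.5, 2, 0, 0, 3.5], [-0.1, 14.5, 3.5, 0, 0, 5], [-0.1, 18, 5, 0, 0, 6.2]],
])

```text
time: 18.25
tool_pos: [490.2, 107.5, 197.1]
tcp_rot: [-180.0, -0.1, -8.2]
ft_force: [1.2, -0.7, -2.3]
finger_gap: 62.7
grip_force: 10.8
```

Request:
play_rows([
  [[0, 0.8, 1, 0, 0, 0], [0, 1.2, 1.7, 0, 0, 0], [0, 1.2, 1.7, 0, 0, 0], [0, 1.2, 1.7, 0, 0, 0], [0, 1.2, 1.7, 0, 0, 0]],
])

```text
time: 18.75
tool_pos: [489.2, 98.0, 181.1]
tcp_rot: [-180.0, -0.1, -8.1]
ft_force: [1.3, 0.5, -1.8]
finger_gap: 63.1
grip_force: 10.7
```

```bash
python3 - <<'E'
from h import *
print(pose()[:3,3]);rel((489.4,97.05,60),-8.2)
E
```

```text
[489.18310632  97.95346696 181.1240305 ]
row [ 0.02  0.09 12.11] [-0.03 -0.07  0.07]
```

Request:
play_rows([
  [[0, 0.1, 2.5, 0, 0, 0], [0, 0.1, 5.5, 0, 0, 0], [0, 0.1, 8.5, 0, 0, 0], [0, 0.1, 10.5, 0, 0, 0], [0, 0.1, 11.5, 0, 0, 0]],
])

```text
time: 19.25
tool_pos: [487.5, 96.5, 63.6]
tcp_rot: [180.0, 0.1, -8.2]
ft_force: [-0.4, 0.6, -1.5]
finger_gap: 62.9
grip_force: 10.7
```

Request:
play_rows([
  [[0, 0, 0, 0, 0, 0], [0, 0, 0, 0, 0, 0], [0, 0, 0, 0, 0, 0], [0, 0, 0, 0, 0, 0]],
])

```text
time: 19.65
tool_pos: [489.7, 96.0, 66.8]
tcp_rot: [-180.0, -0.1, -8.2]
ft_force: [0.4, 0.3, -1.9]
finger_gap: 62.8
grip_force: 10.7
```

```bash
python3 - <<'E'
from h import *
print(pose()[:3,3]);rel((489.4,97.05,36.3),-8.2)
w=snap('wrist');print(studs(w),studs((cv2.imread('pics/w3.png')[:,:,::-1],)))
E
```

```text
[489.68442403  95.98597111  66.77882346]
row [-0.05 -0.1   3.05] [-0.04 -0.14 -0.01]
[[243.9, 197.4, 677], [322.0, 198.1, 678]] [[244.2, 197.5, 683], [322.4, 198.5, 683]]
```

Request:
play_rows([
  [[-0.05, -0.1, 0.6, 0, 0, 0], [-0.05, -0.1, 1.2, 0, 0, 0], [-0.05, -0.1, 1.8, 0, 0, 0], [-0.05, -0.1, 2.2, 0, 0, 0], [-0.05, -0.1, 2.5, 0, 0, 0]],
])

```text
time: 20.2
tool_pos: [487.7, 96.8, 39.4]
tcp_rot: [180.0, 0.1, -8.2]
ft_force: [0.3, -0.8, -1.2]
finger_gap: 62.9
grip_force: 10.7
```

Request:
play_rows([
  [[0, 0, 0.2, 0, 0, 0], [0, 0, 0.4, 0, 0, 0], [0, 0, 0.55, 0, 0, 0], [0, 0, 0.55, 0, 0, 0], [0, 0, 0.55, 0, 0, 0]],
])

```text
time: 20.7
tool_pos: [488.5, 96.9, 36.1]
tcp_rot: [180.0, -0.0, -8.2]
ft_force: [-5.6, -0.8, 10.5]
finger_gap: 62.8
grip_force: 12.1
```

```bash
python3 - <<'E'
from h import *
print(pose()[:3,3])
w=snap('wrist');print(studs(w))
a=cv2.cvtColor(w[0],7).astype(float);b=cv2.cvtColor(cv2.imread('pics/w3.png')[:,:,::-1].copy(),7).astype(float)
# rest base shift vs the pick picture
for (y0,y1,x0,x1) in ((78,120,205,240),(150,250,350,370),(75,130,330,365),(235,340,255,310)):
    p,q=a[y0:y1,x0:x1],b[y0:y1,x0:x1];print(np.abs(p-q).mean().round(1),cv2.phaseCorrelate(p,q))
E
```

```text
[488.52076303  96.87764206  36.05785379]
[[244.0, 198.3, 679], [322.3, 199.1, 682]]
6.1 ((0.034607973543280934, 0.5179524008595777), 0.9762070588214532)
3.2 ((0.4306658086830719, 0.8519119026775286), 0.7429150878411396)
6.1 ((0.14342721267725977, 0.5417755456712001), 0.6701277153355703)
2.4 ((-0.0652792518227514, -0.05556239236046423), 0.9979061354914954)
```

Request:
play_rows([
  [[0, 0, 0, 0, 0, 0], [0, 0, 0, 0, 0, 0], [0, 0, 0, 0, 0, 0], [0, 0, 0, 0, 0, 0], [0, 0, 0, 0, 0, 0]],
], jaw=1)

```text
time: 21.25
tool_pos: [488.2, 96.9, 34.7]
tcp_rot: [180.0, 0.0, -8.2]
ft_force: [-0.6, -0.5, 0.3]
finger_gap: 85.5
grip_force: 0.0
```

Request:
play_rows([
  [[0, 0, -2, 0, 0, 0], [0, 0, -4, 0, 0, 0], [0, 0, -7, 0, 0, 0], [0, 0, -7.3, 0, 0, 0], [0, 0, -7.3, 0, 0, 0]],
])

```text
time: 21.75
tool_pos: [489.2, 97.0, 108.9]
tcp_rot: [-180.0, -0.1, -8.2]
ft_force: [-0.2, 0.2, -0.5]
finger_gap: 85.8
grip_force: 0.0
```

Request:
play_rows([
  [[0, 0, 0, 0, 0, 0], [0, 0, 0, 0, 0, 0], [0, 0, 0, 0, 0, 0]],
])

```text
time: 22.05
tool_pos: [487.3, 96.8, 106.6]
tcp_rot: [180.0, 0.1, -8.2]
ft_force: [-0.1, 1.1, 0.0]
finger_gap: 85.7
grip_force: 0.0
```

```bash
python3 - <<'E'
from h import *
w=snap('wrist');print(pose()[:3,3]);L=[p for p in sorted(lobes(w)) if p[2]>12][-2:];print(L)
a,b=ray(w,L[0][:2],66.5),ray(w,L[1][:2],66.5)
print((a+b)/2,np.linalg.norm(a-b).round(1),np.degrees(np.arctan2(-(a-b)[0],(a-b)[1])).round(1))
g=cv2.cvtColor(w[0],7);_,m=cv2.threshold(g[120:190,225:335],150,1,0);n,l,s,c=cv2.connectedComponentsWithStats(m);print([(s[i,4],(c[i]+(225,120)).round(1)) for i in range(1,n) if s[i,4]>60])
E
```

```text
[487.49512173  96.81143211 106.79375921]
[(241.25, 241.25, 18.3251953125), (321.5, 242.0, 18.049232482910156)]
[486.87566153  97.18420938  66.5       ] 44.0 -8.8
[(np.int32(4181), array([282.2, 158.7]))]
```

Request:
play_rows([
  [[0, 0, -3, 0, 0, 0], [0, 0, -6, 0, 0, 0], [0, 0, -9, 0, 0, 0], [0, 0, -11, 0, 0, 0], [0, 0, -11, 0, 0, 0]],
])

```text
time: 22.6
tool_pos: [490.0, 97.1, 221.2]
tcp_rot: [-179.9, -0.3, -8.2]
ft_force: [0.4, 0.7, -0.4]
finger_gap: 85.3
grip_force: 0.0
```

Request:
play_rows([
  [[0, 0, 0, 0, 0, 0], [0, 0, 0, 0, 0, 0], [0, 0, 0, 0, 0, 0], [0, 0, 0, 0, 0, 0]],
])

```text
time: 23.0
tool_pos: [487.6, 96.8, 216.6]
tcp_rot: [180.0, 0.1, -8.2]
ft_force: [-0.6, 0.1, 0.3]
finger_gap: 85.4
grip_force: 0.0
```

```bash
python3 - <<'E'
from h import *
w=snap('wrist');L=[p for p in sorted(lobes(w)) if p[2]>9 and p[1]<215 and p[0]>220];print(L)
if len(L)>1:
    a,b=ray(w,L[0][:2],66.5),ray(w,L[1][:2],66.5);print((a+b)/2,np.linalg.norm(a-b))
# scene: compare pliers area before/after
s=snap('scene')[0];o=cv2.imread('pics/scene0.png')[:,:,::-1]
d=np.abs(s.astype(int)-o).max(2)>50
print('changed',[ (st[:5].tolist()) for st in cv2.connectedComponentsWithStats(cv2.dilate(d.astype(np.uint8),np.ones((3,3))))[2][1:] if st[4]>30])
m=lambda q:red((q,))[180:225,340:405]
A,B=m(np.ascontiguousarray(s)),m(np.ascontiguousarray(o));f=lambda k:[np.round(np.mean(x),1) for x in np.nonzero(k)]
print(A.sum(),B.sum(),f(A),f(B))
E
```

```text
[(255.75, 198.25, 11.984498023986816), (307.75, 198.25, 11.496123313903809)]
[486.14626986  97.02609233  66.5       ] 44.251802822376945
changed [[371, 0, 12, 15, 136], [384, 0, 25, 2, 50], [372, 33, 45, 17, 459], [368, 50, 48, 56, 1873], [363, 113, 14, 21, 245], [392, 120, 12, 8, 82], [540, 139, 20, 18, 184], [349, 186, 54, 27, 517], [256, 199, 28, 26, 459], [541, 237, 19, 28, 312], [518, 282, 42, 12, 288], [549, 303, 11, 20, 158]]
254 268 [np.float64(23.2), np.float64(41.5)] [np.float64(22.9), np.float64(41.4)]
```

```bash
python3 -c "
from bench import job;print(job.hand_in())"
```

```text
the job is handed in; nothing more can be done
None
```

I handed the job in at 23 s of the 62 s allowed: the images show the brass ring down on the blue boss and closed around the groove. The pliers are back on their rest, 1–2 mm from where they started, and the bystanders have not moved.

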